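# Hang the milk-powder scoop on the jar

## Task

Take the scoop that has a hook on its handle and hang it by that hook over the rim of the tall open glass jar, cup inside, so that it hangs there upright and clear of the jar's bottom. Do not push the jar about or tip it, and leave the hookless scoop and the low glass bowl standing where they are.

Things in the scene. Friction and masses are not known exactly. Their poses are not given: they have to be found in the camera images.
- scoop: Steel scoop with a hook, upright on its cup (d 52, 40 tall), loose, 0.15 kg. Origin: centre of cup's underside; z up, +x where the hook points. Flat strap up the +x side (x 26-30, 14 wide) to a white grip 16 (x) by 20 (y), centre x 28, z 112-165 (top). Hook below the grip, 18 wide: level bridge z 105-109, lip x 54-58 down to z 80; slot x 30-54, open below. Hung, its underside is 25 above the jar's. mm
- plain_scoop: The other scoop, same size, material and grip but with no hook. Stands upright, loose. Origin: centre of the cup's underside; z up, handle on the +x side. A bystander.
- jar: The tall open jar of frosted glass, loose, 0.7 kg, round and straight-walled: 124 mm outer diameter, 130 mm tall, wall 4 mm (116 mm inside), floor 6 mm thick. Origin: centre of its underside; z up.
- bowl: A low open bowl of the same frosted glass, 116 mm across, 45 mm tall, too low to hang the scoop on. Loose. Origin: centre of its underside; z up. A bystander.

How it is judged:
By the outcome, as a careful person would: the job done as asked, in the order asked, and still so for the second after the job is handed in, with the robot touching nothing.
It also fails if it takes over 48 s, if anything falls off the work surface, if the arm or the gripper's body presses on something with over 40 N, if the wrist force passes 120 N, or if a joint passes its speed limit or range.

## Robot

A 6-joint arm with a two-finger parallel gripper is mounted at the origin on the work surface. World frame = base frame: x ahead of the robot, y to its left, z up, the work surface at z = 0. Lengths are in m, angles in rad, forces in N, time in s.
With the tool pointing down it reaches from about 0.35 to 0.975 m from the base axis. Payload 17.4 kg.
Tool frame: the origin (TCP) lies at the very end of the fingers, on their centre line; the grasp point (between the pads) lies 19 mm behind it; z points along the fingers, y is the line along which they close (so a half turn about z gives the same grasp; the last joint's range is limited). The gripper opens to 85 mm and grips with 20 to 120 N. Pads are 22 mm wide; open, the fingers measure 114 mm over their backs; the gripper's body (76 mm by 85 mm) begins 54 mm behind the grasp point. The pads swing forward as they close: fully open they stand 13 mm farther back than shut.
Start: joints at [1.285, 0.116, 1.442, -0, 1.584, -0.038], TCP at [0.166, 0.654, 0.231] pointing down, gripper open.
Joint ranges: [-2.83, 2.83], [-0.83, 2.19], [0.07, 2.5], [-1.14, 4.28], [0.01, 3], [-2.97, 2.97]. Speed limits (rad/s): [1.89, 1.89, 2.22, 3.14, 3.14, 3.14].

## Interface

Orientations are given as [roll, pitch, yaw] about the fixed x, y, z axes, in that order (R = Rz(yaw) Ry(pitch) Rx(roll)).
In Python, from rig import r gives the robot as it stands.
- The arm moves only by the tool carry_out, never from a script. Its argument "plan" is text: rows parted by semicolons, each of 5 numbers parted by spaces: the closure, from -1 (fully open) to 1 (shut), so that 0 is half open, then the shift along the tool's x, y, z in mm, then the turn about the tool's z in degrees. In form: gripper x y z yaw; .... A call has 1 to 20 rows; each row is the pose to reach, as a shift and turn from the pose commanded when the call began, along the tool's axes at that moment; what a row does not reach only later rows make up. A row lasts 1/8 s, in which the tool goes at most 62.5 mm and 10.7 degrees, less where a joint would pass 70% of its speed; a pose out of reach is approached as far as the arm can. A call with a gripper value outside its range is refused whole. The fingers move at their own pace and stop on an object; "squeeze" is the grip in N (left out, the last holds). Time passes only in rows, so rows that repeat a pose let the fingers close. It gives the time, the measured TCP pose, the force, the opening and the grip force at its end, in the units of the state.
- r.state(): the state, without advancing time (a new reading comes with each control period).
- r.read_camera(name): name is "side" or "top" or "wrist"; returns a dict with "img" (400x640x3 uint8, red, green, blue), "fov_y" (degrees; the focal length in pixels is half the picture's height over the tangent of half this angle, whatever the lens; pixels are square), "cx", "cy" (the principal point, pixels), "world_to_cam" (4x4, takes a point from world to camera coordinates); the wrist camera has in their place "mount" (4x4, takes a point from camera to tool coordinates, whose origin is the TCP and whose axes are the flange's). Camera axes: x right, y down, z forward; pixel columns grow to the right and rows downward; lengths in m; the calibration is good to about 2 mm. A picture is of the moment at which its call begins: read the wrist's pose just before it. There is no depth.
- r.sign_off(): hands the job in; it is judged then, once.
The state is a dict: "t": time; "joint_pos": joint angles; "joint_velocities": joint speeds; "effort": joint torques, N m; "tcp_pos": TCP position; "tool_rot": TCP orientation; "wrist_force": force on the tool from outside, world axes, zero at the start; "wrist_torque": the same for the moment, N m; "width": finger opening in m; "gripper_force": force on a finger pad.
Only numpy, scipy, OpenCV 4.12 (cv2) and the standard library are available. Lean on these libraries where they do the work, as an engineer would, in place of code of your own. Each camera call takes 0.05 s, during which the arm holds its last target. There are 200 camera calls.

## Working session

There is one attempt and no reset: what is moved stays moved. The work goes in short steps, Python scripts to look and compute and a tool call to move; the robot and the scene stay as the last step left them, time stands still between calls to the robot, and variables do not carry over. Pictures are saved under pics/ and viewed, at most 10 in all, crops included, and the job is handed in when it is done.

Besides the shell and the picture viewer there is one more tool, called after ">>>" as name(argument=value, ...) on one line, values as JSON. carry_out: Moves the arm, as the interface text tells. Its arguments: {"type":"object","properties":{"plan":{"type":"string"},"squeeze":{"type":"number"}},"required":["plan"]}

```bash
mkdir -p pics
cat > h.py <<'E'
import numpy as np,cv2
from rig import r
def cam(n,save=None):
    s=r.state(); c=r.read_camera(n)
    if save: cv2.imwrite('pics/'+save,c['img'][:,:,::-1])
    f=200/np.tan(np.radians(c['fov_y'])/2)
    if n=='wrist':
        from scipy.spatial.transform import Rotation as R
        T=np.eye(4);T[:3,:3]=R.from_euler('xyz',s['tool_rot']).as_matrix() if np.shape(s['tool_rot'])==(3,) else np.array(s['tool_rot'])
        T[:3,3]=s['tcp_pos'];W=T@np.array(c['mount'])
    else: W=np.linalg.inv(c['world_to_cam'])
    return dict(c,f=f,W=W,s=s)
def ray(c,u,v):
    d=c['W'][:3,:3]@np.array([(u-c['cx'])/c['f'],(v-c['cy'])/c['f'],1]);return c['W'][:3,3],d
def plane(c,u,v,z):
    o,d=ray(c,u,v);return o+d*(z-o[2])/d[2]
def proj(c,p):
    q=np.linalg.inv(c['W'])@np.append(p,1);return c['cx']+c['f']*q[0]/q[2],c['cy']+c['f']*q[1]/q[2]
E
python3 - <<'E'
from h import *
np.set_printoptions(precision=3,suppress=True)
ims=[]
for n in ['side','top','wrist']:
    c=cam(n,n+'0.png');print(n,c['f'],c['cx'],c['cy'],'\n',c['W'])
print(c['s'], {k for k in c})
E
```

```text
side 423.1356330264329 319.6475413472457 203.25142614559573 
 [[ 0.913 -0.312  0.261  0.27 ]
 [-0.407 -0.682  0.608 -0.501]
 [-0.011 -0.661 -0.75   0.681]
 [ 0.     0.     0.     1.   ]]
top 395.14438650013983 319.32469853242924 209.10918912076642 
 [[ 0.    -0.992  0.129  0.408]
 [-1.    -0.001 -0.009  0.027]
 [ 0.009 -0.129 -0.992  0.866]
 [ 0.     0.     0.     1.   ]]
wrist 309.18856773229726 323.2887738977423 199.17312128097348 
 [[ 0.245  0.935  0.255  0.102]
 [ 0.97  -0.236 -0.065  0.671]
 [-0.001  0.263 -0.965  0.372]
 [ 0.     0.     0.     1.   ]]
{'t': 0.1, 'joint_pos': array([ 1.285,  0.116,  1.442, -0.   ,  1.584, -0.038]), 'joint_velocities': array([ 0.   , -0.001, -0.004,  0.001, -0.001, -0.   ]), 'effort': array([  0.005, -73.365, -63.379,   0.   ,   0.005,   0.   ]), 'tcp_pos': array([0.166, 0.654, 0.231]), 'tool_rot': array([-3.141, -0.   ,  2.894]), 'wrist_force': array([ 0.005,  0.333, -0.147]), 'wrist_torque': array([-0.043, -0.023, -0.014]), 'gripper_force': 0.0, 'width': 0.08545266531951365} {'cy', 'mount', 'fov_y', 's', 'cx', 'f', 'img', 'W'}
```

View pics/side0.png

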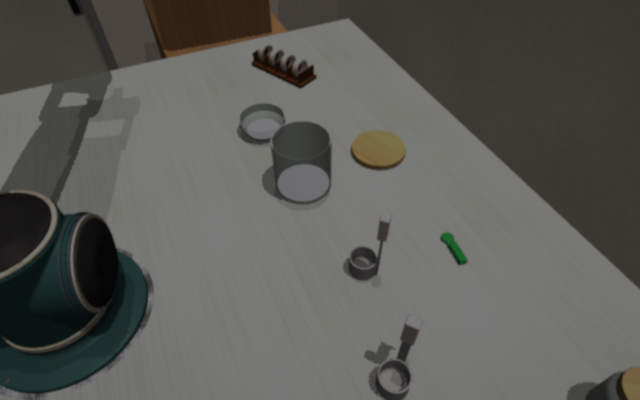

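View pics/top0.png

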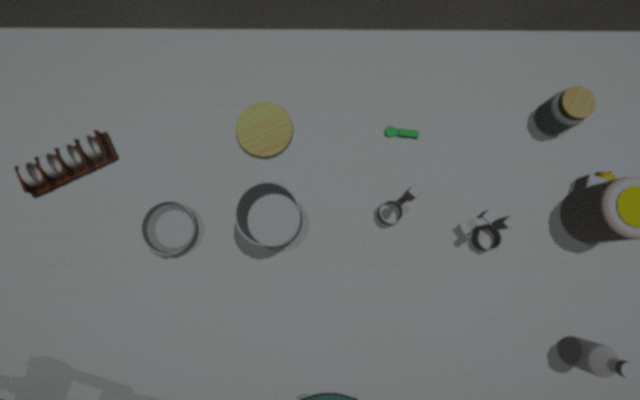

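The side view shows the jar at (302,165), the bowl at (263,122) and scoops at (363,260) and (395,375). The top view has the jar at (270,217), the bowl at (170,229) and scoops at (390,212) and (485,238). I'll enlarge the scoops to find the hook.

Run:
```python
import cv2,numpy as np
s=cv2.imread('pics/side0.png');t=cv2.imread('pics/top0.png')
a=cv2.resize(s[200:400,330:450],None,fx=3,fy=3,interpolation=2)
b=cv2.resize(t[170:260,370:520],None,fx=3,fy=3,interpolation=2)
o=np.zeros((600,810,3),np.uint8);o[:,:360]=a;o[:270,360:]=b
o[290:590,370:670]=cv2.resize(t[170:270,220:320],None,fx=3,fy=3)
cv2.imwrite('pics/c1.png',cv2.convertScaleAbs(o[:,:800],alpha=1.5))
```

```text
(no output)
```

View pics/c1.png

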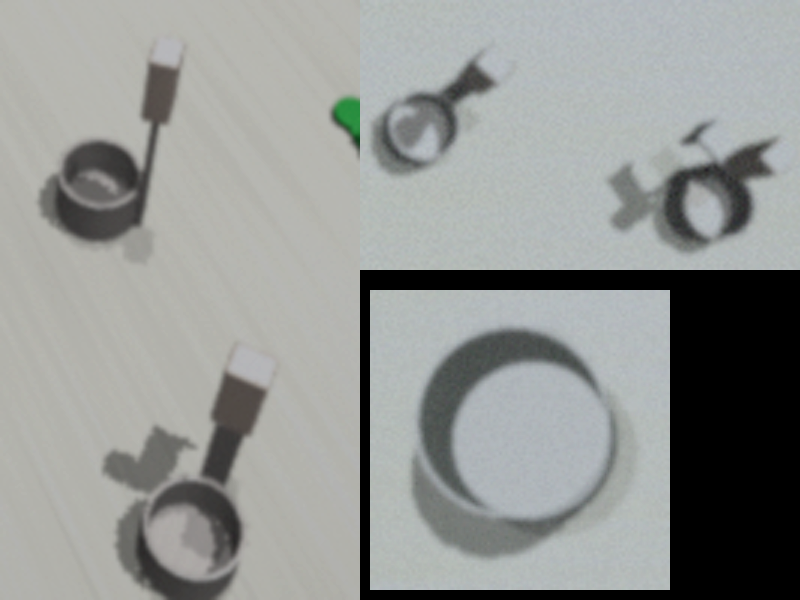

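The hooked scoop is the near one: top view cup at about (486,237), grip top at (508,221), lip at (483,213). I'll work out the positions.

Run:
```python
from h import *
np.set_printoptions(precision=4,suppress=True)
c=cam('top');s=cam('side')
P=lambda n,u,v,z:print(n,plane(c,u,v,z))
P('cup rim',485.7,236.7,.04);P('griptop',508,221,.165);P('lip',483,213,.107)
P('plain',390,213,.04);P('plaingrip',370+(495-360)/3,170+68/3,.165)
P('bowl',170,229,.045)
# jar: rim circle extents in top crop 
for u,v in [(236,217),(302,217),(269,183),(269,250)]: P('jar rim',u,v,.13)
P('jar floor in',220+(532-370)/3,170+(440-290)/3,.006)
f=lambda n,u,v,z:print('side',n,plane(s,u,v,z))
f('cup rim',330+192/3,200+527/3,.04);f('griptop',330+250/3,200+365/3,.165)
f('jarrim',301,140,.13);f('jarfloor',303,183,.006);f('plain',330+100/3,200+175/3,.04);f('plaingrip',330+167/3,200+52/3,.165);f('bowl',263,116,.045)
```

```text
cup rim [ 0.4573 -0.3301  0.04  ]
griptop [ 0.4779 -0.3178  0.165 ]
lip [ 0.4993 -0.2984  0.107 ]
plain [ 0.5071 -0.1301  0.04  ]
plaingrip [ 0.5291 -0.1524  0.165 ]
bowl [0.4726 0.3289 0.045 ]
jar rim [0.4884 0.1757 0.13  ]
jar rim [0.4885 0.0523 0.13  ]
jar rim [0.5532 0.1151 0.13  ]
jar rim [0.427 0.113 0.13 ]
jar floor in [0.4955 0.1177 0.006 ]
side cup rim [ 0.455 -0.339  0.04 ]
side griptop [ 0.4772 -0.3212  0.165 ]
side jarrim [0.4967 0.1153 0.13  ]
side jarfloor [0.4959 0.1162 0.006 ]
side plain [ 0.5112 -0.1359  0.04  ]
side plaingrip [ 0.5325 -0.1532  0.165 ]
side bowl [0.4813 0.3333 0.045 ]
```

```bash
cat >> h.py <<'E'
from scipy.spatial.transform import Rotation as R
def sh(p,yaw=None):
    s=r.state();Q=R.from_euler('xyz',s['tool_rot']).as_matrix()
    d=Q.T@(np.array(p)-s['tcp_pos'])*1000
    return d.round(1), None if yaw is None else (-(yaw-np.degrees(s['tool_rot'][2]))+180)%360-180
E
python3 -c "
from h import *
for p in [(.42,.25,.27),(.478,-.32,.26)]: print(sh(p,38))"
```

```text
(array([-345.8, -329.6,  -38.8]), np.float64(127.80164554555353))
(array([-541.9, -867.9,  -28.6]), np.float64(127.80164554555353))
```

>>> carry_out(plan="-1 -60 -20 -39 8; -1 -110 -50 -39 16; -1 -160 -90 -39 24; -1 -205 -130 -39 32; -1 -245 -175 -39 40; -1 -280 -220 -39 48; -1 -315 -270 -39 56; -1 -345 -320 -39 64; -1 -370 -375 -39 72; -1 -395 -430 -36 80; -1 -415 -490 -34 88; -1 -435 -545 -32 96; -1 -455 -605 -30 104; -1 -475 -660 -29 112; -1 -495 -720 -29 120; -1 -515 -780 -29 128; -1 -530 -830 -29 128; -1 -542 -868 -29 128; -1 -542 -868 -29 128; -1 -542 -868 -29 128")

```text
t: 2.75
tcp_pos: [0.4781, -0.3197, 0.2602]
tool_rot: [-3.141, -0.0, 0.66]
wrist_force: [-0.0, -0.6, -0.3]
width: 0.0855
gripper_force: 0.0
```

```bash
python3 -c "
from h import *
np.set_printoptions(precision=4,suppress=True)
c=cam('wrist','w1.png');print(c['s']['tcp_pos'],c['s']['tool_rot'],c['s']['t'],c['s']['joint_pos'])"
```

```text
[ 0.4781 -0.3197  0.2602] [-3.1412 -0.0001  0.6596] 2.75 [-0.6339 -0.1076  1.6195  0.0002  1.6301  0.2773]
```

View pics/w1.png

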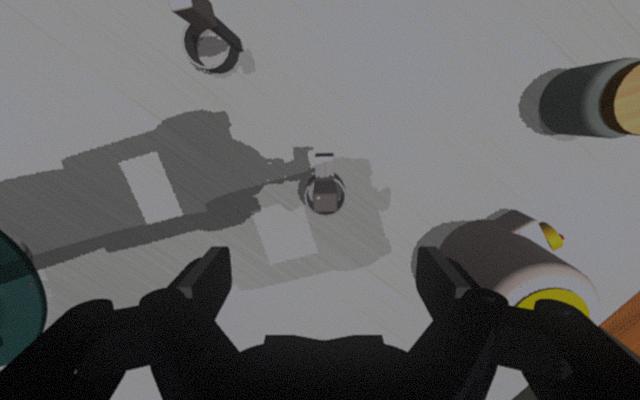

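The scoop sits central between the fingers at (325,190), with its lip bar at (324,155) straight ahead. I'll zoom in for the offset and yaw.

```bash
python3 -c "
import cv2
i=cv2.imread('pics/w1.png')[140:230,280:370]
cv2.imwrite('pics/w1c.png',cv2.convertScaleAbs(cv2.resize(i,None,fx=6,fy=6,interpolation=2),alpha=1.5))"
```

```text
(no output)
```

View pics/w1c.png

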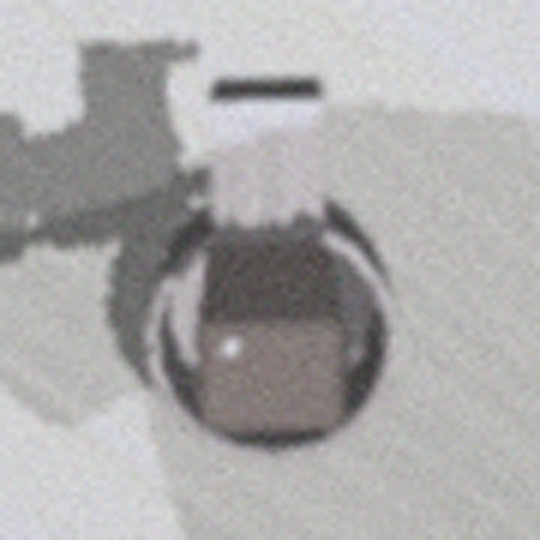

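Grip top face spans crop (200..345, 318..430) and the bridge spans (212..320, 98..). Both are square to the picture.

Run:
```python
from h import *
np.set_printoptions(precision=4,suppress=True)
c=cam('wrist')
q=lambda u,v,z:plane(c,280+u/6,140+v/6,z)
g=[q(*k,.165) for k in [(200,318),(345,318),(205,430),(342,430)]]
b=[q(*k,.109) for k in [(212,98),(321,98)]]
G=np.mean(g,0);B=np.mean(b,0);print(G,B,B-G,np.degrees(np.arctan2(*(B-G)[1::-1])),np.linalg.norm((B-G)[:2]))
print(g,np.linalg.norm(g[0]-g[1]),np.linalg.norm(b[0]-b[1]))
d=b[0]-b[1];print('edge yaw',np.degrees(np.arctan2(d[1],d[0]))-90)
d=g[0]-g[1];print('edge yaw',np.degrees(np.arctan2(d[1],d[0]))-90)
# scoop axis, cup 
print('rim',q(270,322,.04))
print(sh((G[0],G[1],.121)))
```

```text
[ 0.4795 -0.3205  0.165 ] [ 0.5024 -0.3019  0.109 ] [ 0.0229  0.0186 -0.056 ] 39.17702244158615 0.029485988122224756
[array([ 0.4797, -0.3082,  0.165 ]), array([ 0.4914, -0.3233,  0.165 ]), array([ 0.4678, -0.3181,  0.165 ]), array([ 0.4791, -0.3326,  0.165 ])] 0.019091526022390098 0.017192092253746603
edge yaw 37.84113592195183
edge yaw 37.84018747383631
rim [ 0.4605 -0.3358  0.04  ]
(array([  0.2,   1.9, 139.5]), None)
```

>>> carry_out(plan="-1 0 2 50 0; -1 0 2 100 0; -1 0 2 125 0; -1 0 2 139 0; -1 0 2 139 0; 0.2 0 2 139 0; 0.5 0 2 139 0; 0.7 0 2 139 0; 1 0 2 139 0; 1 0 2 139 0; 1 0 2 139 0; 1 0 2 139 0; 1 0 2 139 0; 1 0 2 139 0", squeeze=40)

```text
t: 4.6
tcp_pos: [0.4794, -0.3216, 0.1217]
tool_rot: [3.141, -0.0, 0.66]
wrist_force: [-0.9, 2.2, 6.0]
width: 0.0196
gripper_force: 41.8
```

```bash
python3 -c "
from h import *
print(sh((.536,.148,.321)), sh((.4794,-.3216,.321)))"
```

```text
(array([ 332.6, -336.3, -199.3]), None) (array([  -0. ,    0. , -199.3]), None)
```

>>> carry_out(plan="1 0 0 -25 0; 1 0 0 -70 0; 1 0 0 -120 0; 1 0 0 -170 0; 1 0 0 -200 0; 1 20 -20 -200 0; 1 50 -50 -200 0; 1 85 -85 -200 0; 1 120 -120 -200 0; 1 155 -155 -200 0; 1 190 -190 -200 0; 1 225 -225 -200 0; 1 260 -260 -200 0; 1 290 -292 -200 0; 1 312 -315 -200 0; 1 325 -328 -200 0; 1 333 -336 -200 0; 1 333 -336 -200 0; 1 333 -336 -200 0")

```text
t: 6.98
tcp_pos: [0.5366, 0.1472, 0.3213]
tool_rot: [3.141, 0.0, 0.659]
wrist_force: [0.3, -1.2, -2.4]
width: 0.0194
gripper_force: 41.0
```

```bash
python3 -c "
from h import *
c=cam('wrist','w2.png');print(c['s']['tcp_pos'],c['s']['tool_rot'],c['s']['t'])
s=cam('side','s2.png');cam('top','t2.png')
w=cv2.imread('pics/w2.png')
t=cv2.imread('pics/t2.png');s=cv2.imread('pics/s2.png')
o=np.zeros((600,800,3),np.uint8);o[:400,:640]=w;o[400:,:300]=t[130:330,170:470];o[400:,300:600]=s[60:260,190:490]
cv2.imwrite('pics/c2.png',cv2.convertScaleAbs(o,alpha=1.4))"
```

```text
[0.53655683 0.14719769 0.32131753] [3.14141737e+00 1.50044820e-04 6.58993233e-01] 6.975
```

View pics/c2.png

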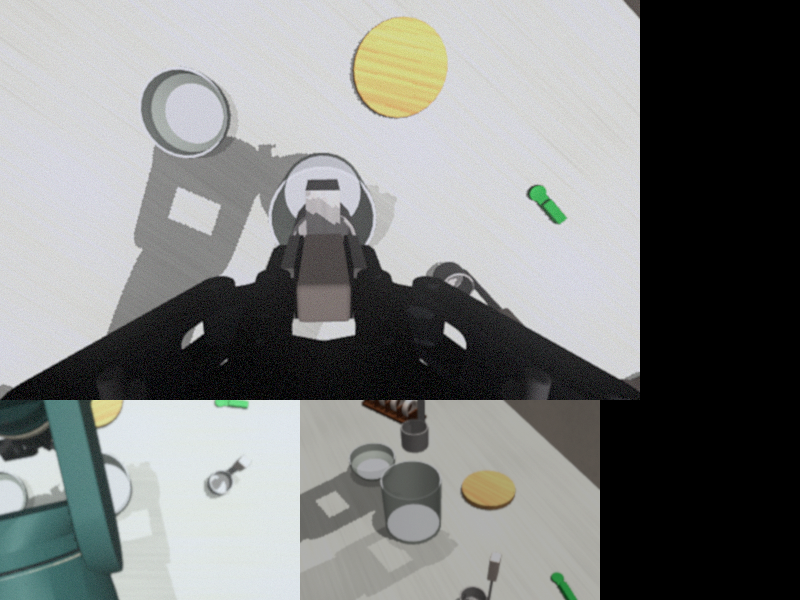

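The wrist view shows the jar rim around the held scoop, extremes (270..376, 215), far side rows 153–170. The bowl and plain scoop stand undisturbed. I'll overlay the predicted rim on a crop to check the jar estimate.

Run:
```python
from h import *
c=cam('wrist');im=c['img'][:,:,::-1]
k=5;u0,v0=260,140
a=cv2.resize(cv2.convertScaleAbs(im[v0:v0+115,u0:u0+125],alpha=1.4),None,fx=k,fy=k,interpolation=2)
for r_,z,col in [(.062,.13,(0,0,255)),(.062,0,(0,255,0)),(.058,.13,(255,0,0))]:
    for t in np.linspace(0,6.28,90):
        u,v=proj(c,(.493+r_*np.cos(t),.115+r_*np.sin(t),z));cv2.circle(a,(int((u-u0+.5)*k),int((v-v0+.5)*k)),1,col,-1)
cv2.imwrite('pics/c3.png',a)
```

```text
(no output)
```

View pics/c3.png

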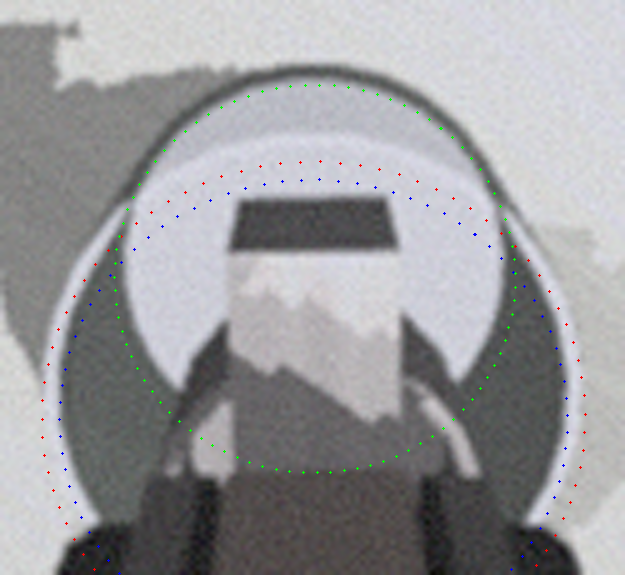

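The sides match, but the far rim (crop row 132) and base (row 68) lie a few pixels beyond the prediction. The jar must be a few mm farther along tool +x, so I'll compute it.

Run:
```python
from h import *
np.set_printoptions(precision=4,suppress=True)
from scipy.optimize import least_squares
c=cam('wrist');y=c['s']['tool_rot'][2];ex=np.array([np.cos(y),np.sin(y)])
q=lambda u,v,z:plane(c,260+u/5-.5,140+v/5-.5,z)[:2]
for n,u,v,z in [('rim',312,132,.13),('base',312,68,0)]:
    p=q(u,v,z);print(n,p,'centre',p-.062*ex)
pts=np.array([q(u,v,.13) for u,v in [(312,132),(160,182),(465,182),(44,380),(583,380),(62,500),(52,300),(565,300)]])
f=least_squares(lambda p:np.hypot(*(pts-p[:2]).T)-.062,[.493,.115]);print(f.x,f.fun*1000)
# held scoop lip: bridge outer edge, z = tcp-.0117-ish
b=[q(u,248,.3213-.0127) for u in (232,397)];print('bridge',b,'rel tcp along',[(k-c['s']['tcp_pos'][:2])@ex for k in b])
for j in (np.array([.4975,.118]),f.x):print(sh((*(j+.0545*ex),.146)))
```

```text
rim [0.547  0.1573] centre [0.4979 0.1194]
base [0.5454 0.1569] centre [0.4964 0.1189]
[0.4973 0.1191] [ 0.6777 -0.6718 -0.3299 -1.1578 -0.1714  0.1583  1.0071 -0.1021]
bridge [array([0.5554, 0.1733]), array([0.5658, 0.1599])] rel tcp along [np.float64(0.030781441943808805), np.float64(0.03078470154838386)]
(array([  5.5,  -0.6, 175.4]), None)
(array([  6.1,  -1.6, 175.4]), None)
```

>>> carry_out(plan="1 3 -1.5 0 0; 1 3 -1.5 30 0; 1 3 -1.5 60 0; 1 3 -1.5 85 0; 1 3 -1.5 110 0; 1 3 -1.5 130 0; 1 3 -1.5 145 0; 1 3 -1.5 155 0; 1 3 -1.5 163 0; 1 4 -1.5 169 0; 1 5 -1.5 172 0; 1 5 -1.5 173 0; 1 5 -1.5 173 0; 1 5 -1.5 173 0")

```text
t: 8.98
tcp_pos: [0.5396, 0.1522, 0.1486]
tool_rot: [3.141, -0.0, 0.66]
wrist_force: [-0.2, 0.4, -1.8]
width: 0.0196
gripper_force: 40.9
```

```bash
python3 -c "
from h import *
c=cam('wrist','w4.png');print(c['s']['tcp_pos'],c['s']['wrist_force'],c['s']['t'])
s=cam('side','s4.png')
w=cv2.imread('pics/w4.png');s=cv2.imread('pics/s4.png')
o=np.zeros((600,800,3),np.uint8);o[:,:400]=cv2.resize(w[130:330,250:385],(400,600));o[:400,400:]=cv2.resize(s[90:220,240:370],(400,400))
cv2.imwrite('pics/c4.png',cv2.convertScaleAbs(o,alpha=1.4))"
```

```text
[0.53963275 0.15221741 0.14858376] [-0.1844043   0.39248269 -1.82735744] 8.975
```

View pics/c4.png

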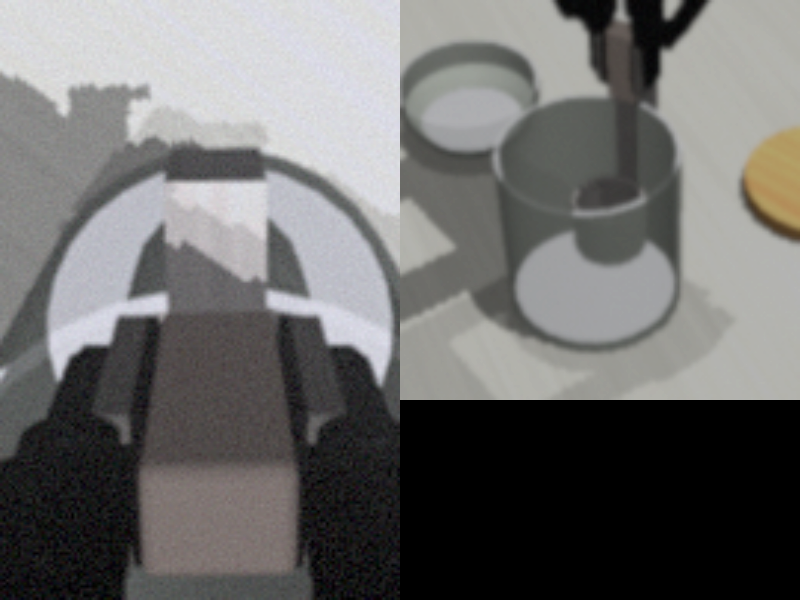

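The rim runs under the bridge beside the strap (crop row ~300) and the cup is inside. There is no contact force yet, so I'll settle the last 2 mm.

>>> carry_out(plan="1 0 0 1 0; 1 0 0 1.5 0; 1 0 0 2 0; 1 0 0 2 0")

```text
t: 9.57
tcp_pos: [0.5396, 0.1522, 0.1466]
tool_rot: [3.141, -0.0, 0.66]
wrist_force: [-1.9, -0.7, 2.5]
width: 0.0193
gripper_force: 41.5
```

>>> carry_out(plan="0.7 0 0 2 0; 0.6 0 0 2 0; 0.4 0 0 0 0; 0 0 0 0 0; 0 0 0 0 0; 0 0 0 0 0; 0 0 0 0 0", squeeze=20)

```text
t: 10.45
tcp_pos: [0.5395, 0.1522, 0.1462]
tool_rot: [-3.142, 0.0, 0.66]
wrist_force: [-0.1, -0.4, -0.6]
width: 0.0426
gripper_force: 0.0
```

>>> carry_out(plan="0 0 0 -15 0; 0 0 0 -40 0; 0 0 0 -80 0; 0 0 0 -120 0; 0 0 0 -150 0; 0 0 0 -150 0; 0 -60 60 -150 0; 0 -110 110 -150 0; 0 -150 150 -150 0; 0 -150 150 -150 0")

```text
t: 11.7
tcp_pos: [0.5121, -0.0609, 0.2962]
tool_rot: [3.142, 0.0, 0.657]
wrist_force: [1.6, -0.1, 0.4]
width: 0.0428
gripper_force: 0.0
```

```bash
python3 -c "
from h import *
c=cam('wrist','w5.png');print(c['s']['tcp_pos'],c['s']['wrist_force'],c['s']['t'])
cam('side','s5.png');cam('top','t5.png')
w=cv2.imread('pics/w5.png');s=cv2.imread('pics/s5.png');t=cv2.imread('pics/t5.png')
o=np.zeros((600,800,3),np.uint8);o[:400,:400]=cv2.resize(s[90:220,240:370],(400,400));o[:400,400:]=cv2.resize(t[150:280,200:330],(400,400));o[400:,:320]=cv2.resize(w,(320,200));o[400:,320:640]=cv2.resize(t,(320,200))
cv2.imwrite('pics/c5.png',cv2.convertScaleAbs(o,alpha=1.4))"
```

```text
[ 0.51210179 -0.06085209  0.29621254] [ 1.56400885 -0.1004487   0.44119836] 11.7
```

View pics/c5.png

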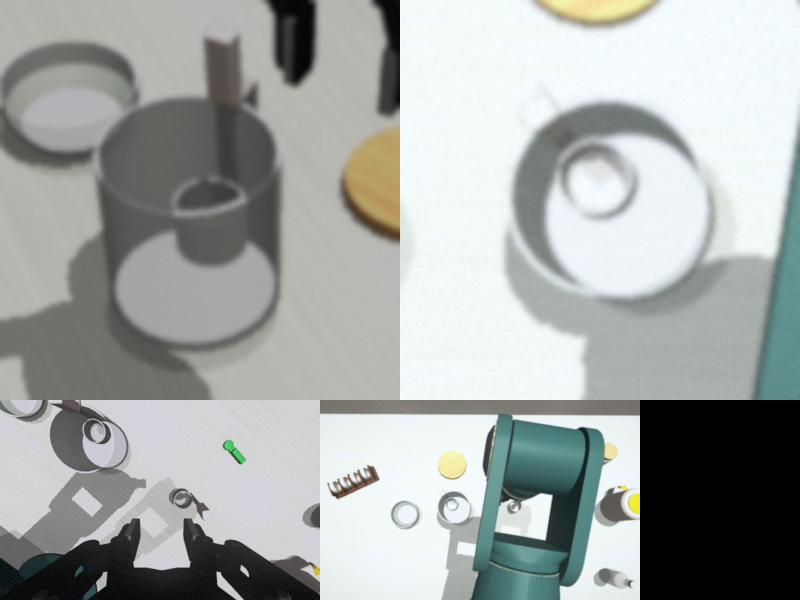

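The scoop hangs upright on the rim with its cup inside and clear of the floor. The jar, bowl and plain scoop are in place and the arm is clear.

```bash
python3 -c "
from rig import r
print(r.sign_off())"
```

```text
the job is handed in; nothing more can be done
None
```

The hooked scoop hangs upright by its hook over the jar's rim, cup inside and clear of the bottom. In the last pictures the jar, bowl and plain scoop stand where they were, and I handed the job in at about 12 s with the arm touching nothing.

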